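# Lift the clean bushing with the spring tongs

### The arm

A 6-joint arm with a two-finger parallel gripper is mounted at the origin on the work surface. World frame = base frame: x ahead of the robot, y to its left, z up, the work surface at z = 0. Lengths are in m, angles in rad, forces in N, time in s.
With the tool pointing down it reaches from about 0.3 to 1 m from the base axis. Payload 5.1 kg.
Tool frame: the origin (TCP) lies at the centre of the arm's flange, where the gripper is bolted on; the fingertips stand manip.tip_reach ahead of it and the grasp point (between the pads) lies 171 mm ahead of it (manip.tip_reach is the distance from the TCP to the fingertips, in m); z points along the fingers, y is the line along which they close (so a half turn about z gives the same grasp; the last joint's range is limited). The gripper opens to 95 mm and grips with 3 to 60 N. Pads are 20 mm wide; open, the fingers measure 119 mm over their backs; the gripper's body (75 mm by 180 mm) begins 59 mm behind the grasp point.
Start: joints at [1.044, 0.124, 1.65, -0, 1.367, -0.083], TCP at [0.279, 0.587, 0.405] pointing down, gripper open.
Joint ranges: [-2.61, 2.61], [-1.02, 2.33], [0.03, 2.71], [-1.35, 4.49], [0.32, 2.68], [-2.91, 2.91]. Speed limits (rad/s): [2.57, 2.57, 3.14, 3.14, 3.14, 3.14].

### API

Orientations are given as a unit quaternion [w, x, y, z].
In Python, from cell import manip, eyes, sign_off gives the robot as it stands.
- The arm moves only by the tool step_arm, never from a script. Its argument "targets" is a list of rows, each a list of 7 numbers: the shift along the world's x, y, z in m, then the turn, a rotation vector about the world's x, y, z in rad, then the opening, from -1 (shut) to 1 (fully open). A call has 1 to 5 rows; each row shifts and turns the commanded pose from where the row before left it; what a row does not reach is not made up. A row lasts 1/10 s, in which the tool goes at most 50 mm and 8.59 degrees, less where a joint would pass 70% of its speed; a pose out of reach is approached as far as the arm can. A call with a gripper value outside its range is refused whole. The fingers move at their own pace and stop on an object; the grip force is fixed at half the most. Time passes only in rows, so rows that do not move let the fingers close. It gives the time, the measured TCP pose, the force, the opening and the grip force at its end, in the units of the state.
- manip.read_state(): the state, without advancing time (a new reading comes with each control period).
- eyes.grab_frame(name): name is "scene" or "top"; returns the picture (400x640x3 uint8, red, green, blue); there is no depth.
- eyes.camera_params(name): a dict with "vfov" (degrees; the focal length in pixels is half the picture's height over the tangent of half this angle, whatever the lens; pixels are square), "cx", "cy" (the principal point, pixels), "eye" and "orientation" of the camera in the world. Camera axes: x right, y down, z forward; pixel columns grow to the right and rows downward; lengths in m; the calibration is good to about 2 mm. A picture is of the moment at which its call begins. camera_params takes no time and is no camera call.
- sign_off(): hands the job in; it is judged then, once.
The state is a dict: "clock": time; "q": joint angles; "joint_vel": joint speeds; "effort": joint torques, N m; "tcp_pos": TCP position; "tool_rot": TCP orientation; "contact_force": force on the tool from outside, world axes, zero at the start; "ft_torque": the same for the moment, N m; "grip_width": finger opening in m; "grasp_force": force on a finger pad.
Only numpy, scipy, OpenCV 4.12 (cv2) and the standard library are available. Lean on these libraries where they do the work, as an engineer would, in place of code of your own. Each camera call takes 0.05 s, during which the arm holds its last target. There are 200 camera calls.

### The job

The bronze bushing in the steel parts tray is degreased and ready for soldering, so it must not be touched by the gripper itself: draw the spring tongs up out of their wooden holder, close their tips on the bushing and lift it at least 10 cm above the desk. Leave the other parts where they are, and finish still holding the tongs squeezed, with the bushing hanging steady in their tips.

Things in the scene. Friction and masses are not known exactly. Their poses are not given: they have to be found in the camera images.
- holder: Fixed hardwood block, 56 (x) x 96 (y) x 55 mm high, origin at the centre of its underside. In its top is an upright oblong slot 24 (x) x 66 (y) mm, open above, with its floor 8 mm above the underside. The tongs stand in the slot, their y axis along the slot.
- tongs: Steel spring tongs, 128 mm long, 120 g, upright in the holder, tips down: a bow 14 (x) x 30 (y) x 7 mm at the top and two straight jaws that part along y. Origin midway between the tips' lower ends, z up to the bow (top at 128 mm). Jaws left alone: tips 49 mm apart inside, 57 outside. Jaws parallel: 24 mm apart inside. Closing 1 mm at the grip closes the tips by 3.7 mm.
- tongs_grip (a point): Best height to squeeze the tongs: 92 mm above the tips (lower, the gripper's body may press on the bow), midway between the black grip pads on the jaws' outer faces. 45 mm over the pads there at rest, 38 mm with jaws parallel. Springs push 3.4 N a pad at rest, 7 N parallel: squeezed to 42.5 mm they can be carried with open tips; at 45 mm they drop. 30 to 50 N grips a part.
- jaw_left: The +y jaw of the tongs, origin on its hinge at y = 12, z = 125 mm of the tongs. Steel strip 12 mm wide, 4 mm thick, 126 mm long, ending in a flat paddle tip 18 mm wide (tongs' x) and 34 mm high. A spring splays it outward by 0.10 rad at rest; both jaws move as mirror images.
- jaw_right: The -y jaw of the tongs, mirror image of the left one. Each jaw carries on its outer face a black grip pad, 18 mm wide (tongs' x), 3 mm thick and 36 mm high, from about 73 to 109 mm above the tips.
- tray: Fixed shallow open steel tray, 160 (x) x 220 (y) mm, walls 14 mm high and 3 mm thick, floor 3 mm thick; origin at the centre of its underside. Three small parts stand in it in a row along its y axis, about 65 mm apart, in any order.
- bushing: The bronze bushing: a plain straight tube standing upright in the tray, 24 mm outside, 14 mm bore, 28 mm high, about 75 g. Origin at the centre of its lower end, z along its axis.
- nozzle: Bystander in the tray: black burner nozzle, a 28 mm round foot with a narrow stem tapering to a point, 34 mm high. Origin at the centre of its underside.
- gland: Bystander in the tray: brass gland, a flat flange 36 mm across and 5 mm thick with an 18 mm spigot, 13 mm high in all. Origin at the centre of its underside.
- chimney: Bystander on the desk: aluminium chimney extension, an upright tube 32 mm across and 65 mm high. Origin at the centre of its underside.
- cutter: Bystander lying on the desk: steel tube cutter, about 115 x 45 x 22 mm, origin on its underside.
There are look-alikes about, which are no part of the job. Of the things shaped like the holder, the wooden one is meant.

How it is judged:
By the outcome, as a careful person would: the job done as asked, in the order asked, and still so for the second after the job is handed in, while the arm keeps its last pose, push and grip.
It also fails if it takes over 43 s, if anything falls off the work surface, if the arm or the gripper's body presses on something with over 40 N, if the wrist force passes 120 N, or if a joint passes its speed limit or range.

## Working session

There is one attempt and no reset: what is moved stays moved. The work goes in short steps, Python scripts to look and compute and a tool call to move; the robot and the scene stay as the last step left them, time stands still between calls to the robot, and variables do not carry over. Pictures are saved under pics/ and viewed, at most 10 in all, crops included, and the job is handed in when it is done.

Besides the shell and the picture viewer there is one more tool, called after ">>>" as name([rows], argument=value, ...), one row to a line, values as JSON. step_arm: Moves the arm, as the interface text tells. Its arguments: {"type":"object","properties":{"targets":{"type":"array","items":{"type":"array","items":{"type":"number"}}}},"required":["targets"]}

```bash
mkdir -p pics; ls
python3 - <<'E'
from cell import manip, eyes
import cv2
for n in("scene","top"):
    print(n,eyes.camera_params(n))
    cv2.imwrite(f"pics/{n}0.png",eyes.grab_frame(n)[:,:,::-1])
print(manip.read_state(),manip.tip_reach)
E
```

```text
pics
scene {'vfov': 42.87540179981547, 'cx': 319.2118188770189, 'cy': 205.79667777298735, 'eye': array([1.36363112, 0.42203963, 0.99743566]), 'orientation': array([-0.20278555,  0.44845428,  0.79577035, -0.35286872])}
top {'vfov': 55.94955434278076, 'cx': 316.50491646258854, 'cy': 202.81593895201877, 'eye': array([ 0.29031752, -0.07414011,  1.14334875]), 'orientation': array([-0.06871583,  0.70692576, -0.70066165,  0.06787751])}
{'clock': 0.1, 'q': array([ 1.04442264e+00,  1.24440988e-01,  1.65154275e+00,  1.31824536e-05,
        1.36752726e+00, -8.25687869e-02]), 'joint_vel': array([ 0.00038097, -0.00041653, -0.0023632 , -0.00011635,  0.00040091,
        0.00027112]), 'effort': array([ 2.31809227e-04, -4.18886733e+01, -3.61093891e+01,  7.76417926e-02,
        4.62672394e-02, -7.71236046e-05]), 'tcp_pos': array([0.27898735, 0.58682869, 0.40360579]), 'tool_rot': array([-2.93706068e-04,  2.20087023e-01,  9.75479770e-01, -9.13119548e-04]), 'contact_force': array([-0.31682346, -0.15913832,  1.09822917]), 'ft_torque': array([-0.00481403, -0.02426935, -0.01202206]), 'grasp_force': 0.0, 'grip_width': 0.09470127007514277} 0.1901
```

View pics/scene0.png

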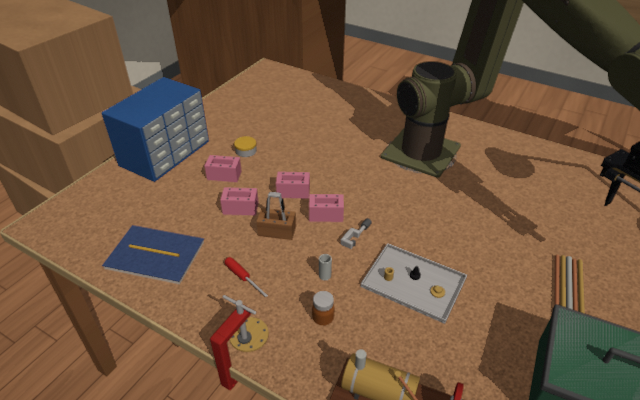

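View pics/top0.png

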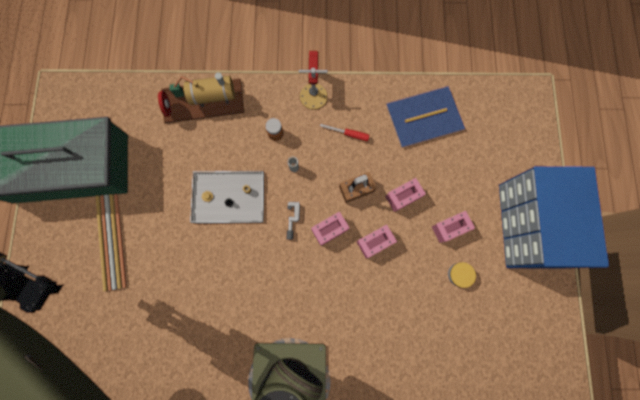

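Scene view: the wooden holder with tongs is at about (276,222), with four pink look-alikes at (222,168), (239,201), (293,184) and (326,207). Top view: wooden holder at (357,188). I take the wooden one, since it is the only brown block and the tongs stand in it. In the tray, the bushing candidates in the scene view are (389,273), a tall tube, and (438,291), the flat gland, with the black nozzle between them. The crop should confirm both choices.

```bash
cat > h.py <<'E'
import numpy as np, cv2
from cell import manip, eyes
from scipy.spatial.transform import Rotation as R
def cam(n):
    p=eyes.camera_params(n); f=200/np.tan(np.radians(p["vfov"]/2))
    return p["eye"],R.from_quat(np.roll(p["orientation"],-1)).as_matrix(),f,p["cx"],p["cy"]
def ray(n,uv):
    e,M,f,cx,cy=cam(n); d=M@[(uv[0]-cx)/f,(uv[1]-cy)/f,1]; return e,d/np.linalg.norm(d)
def proj(n,X):
    e,M,f,cx,cy=cam(n); c=(np.atleast_2d(X)-e)@M; return c[:,:2]/c[:,2:]*f+[cx,cy]
def atz(n,uv,z):
    e,d=ray(n,uv); return e+d*(z-e[2])/d[2]
def tri(a,b):
    e,d=ray("scene",a); g,h=ray("top",b)
    s,t=np.linalg.lstsq(np.c_[d,-h],g-e,rcond=None)[0]
    return (e+s*d+g+t*h)/2,np.linalg.norm(e+s*d-g-t*h)
def crop(img,u,v,w,h,k):
    c=cv2.resize(img[v:v+h,u:u+w],None,fx=k,fy=k,interpolation=cv2.INTER_CUBIC)
    for x in range(-(-u//10)*10,u+w,10):
        cv2.line(c,((x-u)*k,0),((x-u)*k,6),(0,255,255),1); cv2.putText(c,str(x),((x-u)*k,16),0,.35,(255,255,0),1)
    for y in range(-(-v//10)*10,v+h,10):
        cv2.line(c,(0,(y-v)*k),(6,(y-v)*k),(0,255,255),1); cv2.putText(c,str(y),(8,(y-v)*k+4),0,.35,(255,255,0),1)
    return c
E
python3 - <<'E'
from h import *
s=cv2.imread("pics/scene0.png");t=cv2.imread("pics/top0.png")
a=np.hstack([crop(s,250,185,50,37+20,8)[:300],crop(t,335,165,50,57,8)[:300]])
a=np.hstack([crop(s,250,188,50,50,8)[:400,:400],crop(t,335,166,50,50,8)])
b=np.hstack([crop(s,370,258,80,40,5),crop(t,195,180,80,40,5)])
cv2.imwrite("pics/c1.png",np.vstack([a,b]))
E
```

```text
(no output)
```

View pics/c1.png

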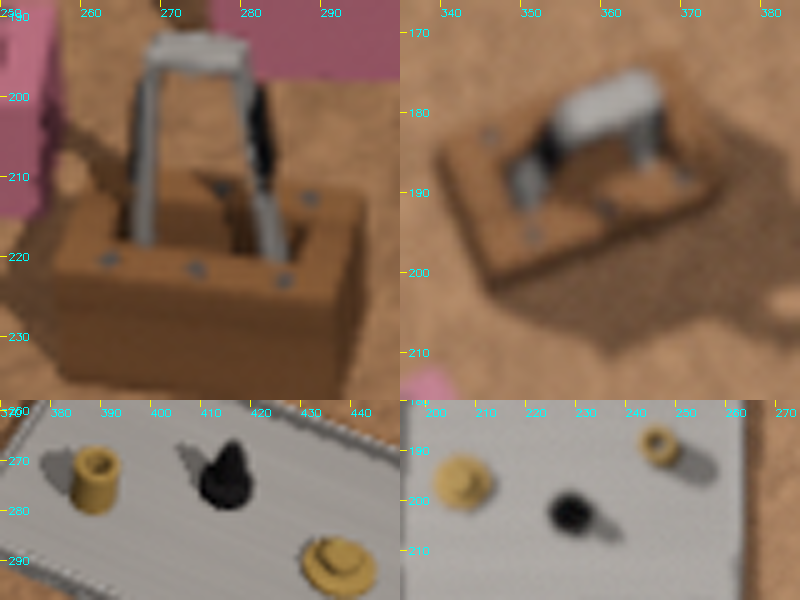

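The crop confirms it: the brown block with four screws holds the tongs (bow at scene (275,193), top (361,179)). The bushing is the tube with a bore, at scene (389,270), top (246.6,189). The gland is the flat flange.

Run:
```python
from h import *
np.set_printoptions(precision=4,suppress=True)
for k,a,b in [("bow c",(274.8,193.5),(361.2,178.8)),("bow A",(268.8,193.5),(356,181.8)),("bow B",(281,194),(367.1,176.2)),
 ("h1",(259.4,212.2),(376.2,188.5)),("h4",(256.9,220.8),(369,171.6)),("h2",(296,213.6),(346.9,200.9)),("h3",(293.1,223.4),(340,184.8)),
 ("bush",(389.2,270),(246.6,189))]:
    print(k,*tri(a,b))
for z in(.031,): print("bush",atz("scene",(389.2,270),z),atz("top",(246.6,189),z))
print("bow.136",atz("scene",(274.8,193.5),.136),atz("top",(361.2,178.8),.136))
print("hol",[atz("top",p,.055) for p in((376.2,188.5),(369,171.6),(346.9,200.9),(340,184.8))])
print("hol",[atz("scene",p,.055) for p in((259.4,212.2),(256.9,220.8),(296,213.6),(293.1,223.4))])
```

```text
bow c [ 0.5565 -0.194   0.1326] 0.002769644133438738
bow A [ 0.5569 -0.194   0.1286] 0.028995598589712252
bow B [ 0.5555 -0.1947  0.1354] 0.03634030994127957
h1 [ 0.5533 -0.2522  0.0352] 0.0009088851039811867
h4 [ 0.6    -0.2272  0.0531] 0.00281000725794307
h2 [ 0.5118 -0.1606  0.0419] 0.004153489862470056
h3 [ 0.5582 -0.1395  0.0532] 0.004240260361027887
bush [0.5498 0.1427 0.0255] 0.0024683112333824327
bush [0.5538 0.1454 0.031 ] [0.5491 0.1405 0.031 ]
bow.136 [ 0.5594 -0.1901  0.136 ] [ 0.5563 -0.1948  0.136 ]
hol [array([ 0.5484, -0.2486,  0.055 ]), array([ 0.6002, -0.2282,  0.055 ]), array([ 0.5101, -0.1614,  0.055 ]), array([ 0.5587, -0.1412,  0.055 ])]
hol [array([ 0.5701, -0.2388,  0.055 ]), array([ 0.6012, -0.2244,  0.055 ]), array([ 0.5229, -0.1506,  0.055 ]), array([ 0.5591, -0.1363,  0.055 ])]
```

>>> step_arm([
  [0.0138, -0.039, 0, 0, 0, -0.1136, 1],
  [0.0138, -0.039, 0, 0, 0, -0.1136, 1],
  [0.0138, -0.039, 0, 0, 0, -0.1136, 1],
  [0.0138, -0.039, 0, 0, 0, -0.1136, 1],
  [0.0138, -0.039, 0, 0, 0, -0.1136, 1],
])

```text
clock: 0.6
tcp_pos: [0.3482, 0.3904, 0.4042]
tool_rot: [-0.0, 0.486, 0.874, -0.0]
contact_force: [0.7, -0.5, -0.1]
grip_width: 0.0951
grasp_force: 0.0
```

>>> step_arm([
  [0.0138, -0.039, 0, 0, 0, -0.1136, 1],
  [0.0138, -0.039, 0, 0, 0, -0.1136, 1],
  [0.0138, -0.039, 0, 0, 0, -0.1136, 1],
  [0.0138, -0.039, 0, 0, 0, -0.1136, 1],
  [0.0138, -0.039, 0, 0, 0, -0.1136, 1],
])

```text
clock: 1.1
tcp_pos: [0.4171, 0.1954, 0.4044]
tool_rot: [-0.0, 0.712, 0.702, -0.0]
contact_force: [0.6, 0.2, -0.2]
grip_width: 0.095
grasp_force: 0.0
```

>>> step_arm([
  [0.0138, -0.039, 0, 0, 0, -0.1136, 1],
  [0.0138, -0.039, 0, 0, 0, -0.1136, 1],
  [0.0138, -0.039, 0, 0, 0, -0.1136, 1],
  [0.0138, -0.039, 0, 0, 0, -0.1136, 1],
  [0.0138, -0.039, 0, 0, 0, -0.1136, 1],
])

```text
clock: 1.6
tcp_pos: [0.4861, 0.0003, 0.4044]
tool_rot: [-0.0, 0.88, 0.475, -0.0]
contact_force: [0.7, 0.3, -0.9]
grip_width: 0.0955
grasp_force: 0.0
```

>>> step_arm([
  [0.0138, -0.039, 0, 0, 0, -0.1136, 1],
  [0.0138, -0.039, 0, 0, 0, -0.1136, 1],
  [0.0138, -0.039, 0, 0, 0, -0.1136, 1],
  [0.0138, -0.039, 0, 0, 0, -0.1136, 1],
  [0, 0, 0, 0, 0, 0, 1],
])

```text
clock: 2.1
tcp_pos: [0.5419, -0.1576, 0.404]
tool_rot: [0.0, 0.965, 0.264, -0.001]
contact_force: [-1.2, 1.2, -0.9]
grip_width: 0.095
grasp_force: 0.0
```

```bash
cat > st.py <<'E'
from h import *
np.set_printoptions(precision=4,suppress=True)
def st():
    s=manip.read_state(); r=R.from_quat(np.roll(s["tool_rot"],-1)).as_matrix()
    print("t",s["clock"],"tcp",s["tcp_pos"],"z",r[:,2],"yaw",np.degrees(np.arctan2(r[1,1],r[0,1])),"F",s["contact_force"],"w",s["grip_width"],"g",s["grasp_force"],"q",s["q"])
    return s["tcp_pos"],r
E
python3 - <<'E'
from st import *
p,r=st()
s=eyes.grab_frame("scene");t=eyes.grab_frame("top")
g=p+r[:,2]*.1901
for n in("scene","top"):
    print(n,proj(n,[p,g, g+r[:,1]*.0535,g-r[:,1]*.0535]))
us,ut=proj("scene",g)[0].astype(int),proj("top",g)[0].astype(int)
cv2.imwrite("pics/c2.png",np.hstack([crop(s[:,:,::-1].copy(),us[0]-40,us[1]-40,80,100,5),crop(t[:,:,::-1].copy(),ut[0]-40,ut[1]-50,80,100,5)]))
E
```

```text
t 2.1 tcp [ 0.5419 -0.1576  0.404 ] z [-0.0009 -0.0008 -1.    ] yaw -59.43120497089887 F [-1.1731  1.2109 -0.9496] w 0.09495203421953718 g 0.0 q [-0.378  -0.0643  1.8439 -0.0011  1.3625  0.6595]
scene [[284.9628 103.3152]
 [287.9062 170.2377]
 [266.4459 170.021 ]
 [309.3696 170.4545]]
top [[358.3496 152.1868]
 [350.3025 176.4201]
 [368.1838 166.302 ]
 [332.2293 186.6468]]
```

View pics/c2.png

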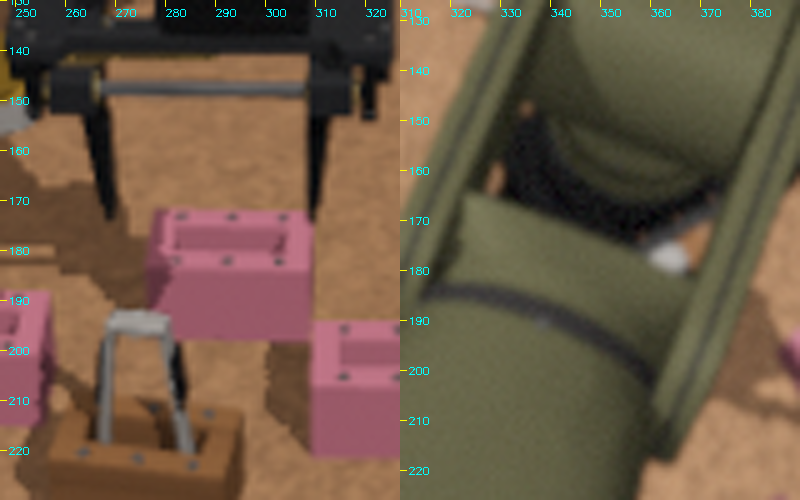

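The scene crop shows the fingertips at (267,173) and (308,173), and the tongs' bow at (273.5,193). The arm hides most of the top view. Next I move over the tongs, lower part way and check the alignment.

>>> step_arm([
  [0.005, -0.012, 0, 0, 0, -0.03, 1],
  [0.005, -0.012, 0, 0, 0, -0.03, 1],
  [0.005, -0.0115, -0.03, 0, 0, -0.03, 1],
  [0, 0, -0.035, 0, 0, 0, 1],
  [0, 0, -0.02, 0, 0, 0, 1],
])

```text
clock: 2.7
tcp_pos: [0.5559, -0.1894, 0.317]
tool_rot: [-0.001, 0.975, 0.223, -0.001]
contact_force: [-0.5, -0.0, -0.3]
grip_width: 0.0951
grasp_force: 0.0
```

>>> step_arm([
  [0, 0, 0, 0, 0, 0, 1],
  [0, 0, 0, 0, 0, 0, 1],
])

```text
clock: 2.9
tcp_pos: [0.5566, -0.1894, 0.3201]
tool_rot: [0.0, 0.975, 0.223, 0.0]
contact_force: [0.2, -0.4, -0.6]
grip_width: 0.0949
grasp_force: 0.0
```

Run:
```python
from st import *
p,r=st()
s=eyes.grab_frame("scene")[:,:,::-1].copy()
g=p+r[:,2]*.1901
# near-bottom corners of fingertips (tool x +-10mm) and inner pad faces
for sx in(-1,1): print("tips x",sx,proj("scene",[g+r[:,0]*.010*sx+r[:,1]*d for d in(-.0595,-.0475,.0475,.0595)]))
c=np.array([.5565,-.194,0]); 
ax=np.array([.91,.415,0]); ay=np.array([-.415,.91,0])
for c in([.5563,-.1948,.136],[.5594,-.1901,.136]): print("bow corners",proj("scene",[np.array(c)+ax*.007*i+ay*.015*j for i in(-1,1) for j in(-1,1)]))
cv2.imwrite("pics/c3.png",crop(s,235,150,80,75,10)[:600])
```

```text
t 2.9 tcp [ 0.5566 -0.1894  0.3201] z [ 0.0001 -0.0001 -1.    ] yaw -64.24680075990322 F [ 0.2402 -0.3616 -0.5697] w 0.09486121263031454 g 0.0 q [-0.4193  0.0559  1.8696 -0.      1.216   0.702 ]
tips x -1 [[298.8761 193.7226]
 [294.3202 193.4256]
 [258.4384 191.0865]
 [253.9292 190.7925]]
tips x 1 [[297.9354 198.7342]
 [293.3289 198.4309]
 [257.05   196.0426]
 [252.4912 195.7424]]
bow corners [[268.8303 190.0543]
 [280.1527 190.951 ]
 [267.8237 193.5117]
 [279.233  194.4217]]
bow corners [[269.6184 191.3159]
 [280.9745 192.2175]
 [268.6151 194.793 ]
 [280.0586 195.708 ]]
```

View pics/c3.png

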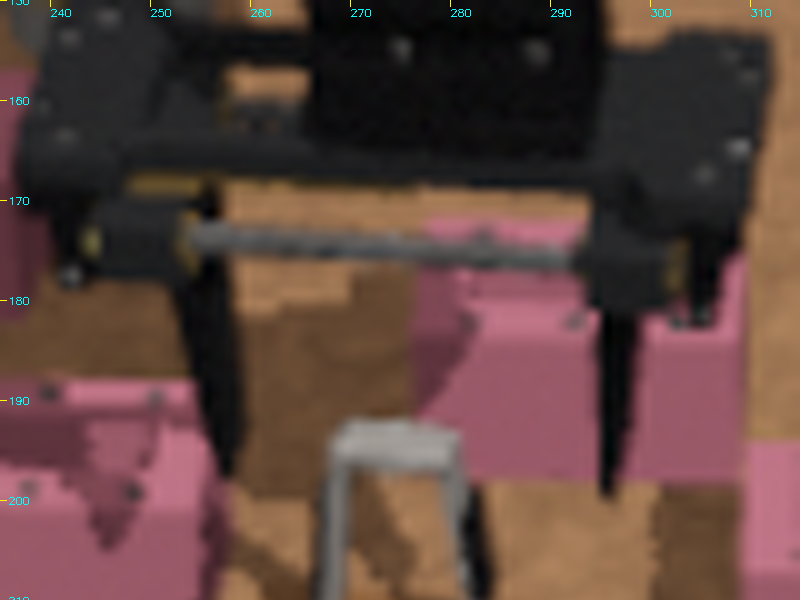

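Fingertips are at (257,198) and (295,200) and the bow's top face at (274.4,193.6). Compared with the tip prediction, the scene camera is biased by about (+1,+1.3) px. With that removed, the bow agrees with the top-camera estimate (0.556,-0.195), so the tool moves 5 mm to -y and lowers.

>>> step_arm([
  [0, -0.0055, 0, 0, 0, -0.004, 1],
  [0, 0, -0.02, 0, 0, 0, 1],
  [0, 0, -0.02, 0, 0, 0, 1],
  [0, 0, -0.009, 0, 0, 0, 1],
  [0, 0, 0, 0, 0, 0, 0.1],
])

```text
clock: 3.45
tcp_pos: [0.5561, -0.1951, 0.2702]
tool_rot: [-0.0, 0.975, 0.221, -0.001]
contact_force: [-0.9, -0.1, 0.1]
grip_width: 0.0911
grasp_force: 0.0
```

>>> step_arm([
  [0, 0, 0, 0, 0, 0, 0],
  [0, 0, 0, 0, 0, 0, -0.03],
  [0, 0, 0, 0, 0, 0, -0.06],
  [0, 0, 0, 0, 0, 0, -0.1],
  [0, 0, 0, 0, 0, 0, -0.12],
])

```text
clock: 3.95
tcp_pos: [0.5564, -0.195, 0.2712]
tool_rot: [0.0, 0.975, 0.221, 0.0]
contact_force: [0.8, -0.8, -0.1]
grip_width: 0.0523
grasp_force: 0.5
```

>>> step_arm([
  [0, 0, 0, 0, 0, 0, -0.12],
  [0, 0, 0, 0, 0, 0, -0.12],
  [0, 0, 0, 0, 0, 0, -0.12],
])

```text
clock: 4.25
tcp_pos: [0.5562, -0.1948, 0.2707]
tool_rot: [-0.0, 0.975, 0.221, -0.0]
contact_force: [-0.4, -0.1, 1.8]
grip_width: 0.0418
grasp_force: 5.3
```

>>> step_arm([
  [0, 0, 0.01, 0, 0, 0, -0.12],
  [0, 0, 0.02, 0, 0, 0, -0.12],
  [0, 0, 0.025, 0, 0, 0, -0.12],
  [0, 0, 0.025, 0, 0, 0, -0.12],
  [0, 0, 0.025, 0, 0, 0, -0.12],
])

```text
clock: 4.75
tcp_pos: [0.5562, -0.195, 0.3771]
tool_rot: [0.0, 0.975, 0.221, 0.0]
contact_force: [0.1, 0.1, -2.2]
grip_width: 0.042
grasp_force: 3.9
```

>>> step_arm([
  [0, 0, 0.015, 0, 0, 0, -0.12],
  [0, 0, 0, 0, 0, 0, -0.12],
  [0, 0, 0, 0, 0, 0, -0.12],
])

```text
clock: 5.05
tcp_pos: [0.5561, -0.195, 0.3902]
tool_rot: [-0.0, 0.975, 0.221, -0.0]
contact_force: [-0.2, -0.6, -1.4]
grip_width: 0.0418
grasp_force: 3.9
```

Run:
```python
from st import *
p,r=st()
s=eyes.grab_frame("scene")[:,:,::-1].copy()
g=p+r[:,2]*(.171+.092)
print(proj("scene",[g]+[g+r[:,0]*.009+r[:,1]*d for d in(-.0225,.0225)]))
u=proj("scene",g)[0].astype(int);print(u)
cv2.imwrite("pics/c4.png",crop(s,u[0]-40,u[1]-60,80,100,6))
```

```text
t 5.05 tcp [ 0.5561 -0.195   0.3902] z [-0.0005  0.0001 -1.    ] yaw -64.48233963738672 F [-0.1529 -0.555  -1.3979] w 0.04182898711175757 g 3.898982382961549 q [-0.4282  0.0008  1.8039 -0.0001  1.3374  0.6972]
[[274.2146 194.7106]
 [282.2176 197.54  ]
 [265.1144 196.3733]]
[274 194]
```

View pics/c4.png

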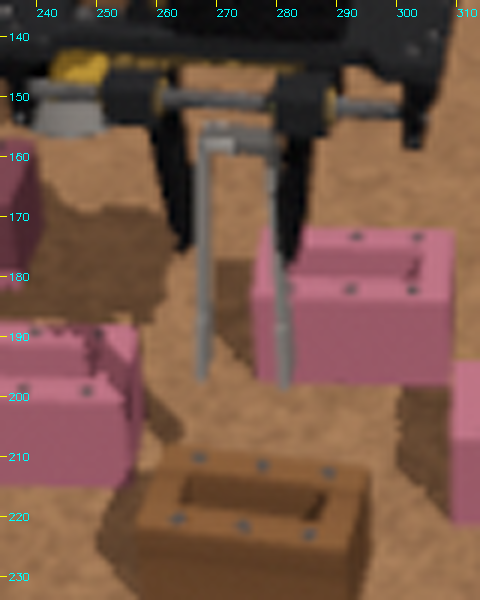

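The tongs hang upright, tips at (266.5,197) and (280.5,198.5), as predicted with the known camera bias. Carry them over the tray.

>>> step_arm([
  [0, 0.01, 0, 0, 0, 0, -0.12],
  [0, 0.02, 0, 0, 0, 0, -0.12],
  [-0.001, 0.03, 0, 0, 0, 0, -0.12],
  [-0.001, 0.03, 0, 0, 0, 0, -0.12],
  [-0.001, 0.03, 0, 0, 0, 0, -0.12],
])

```text
clock: 5.6
tcp_pos: [0.5528, -0.0734, 0.3891]
tool_rot: [-0.001, 0.975, 0.221, -0.001]
contact_force: [0.5, -0.2, -1.3]
grip_width: 0.042
grasp_force: 3.9
```

>>> step_arm([
  [-0.001, 0.03, 0, 0, 0, 0, -0.12],
  [-0.001, 0.03, 0, 0, 0, 0, -0.12],
  [-0.001, 0.03, 0, 0, 0, 0, -0.12],
  [-0.001, 0.03, 0, 0, 0, 0, -0.12],
  [0, 0.03, 0, 0, 0, 0, -0.12],
])

```text
clock: 6.1
tcp_pos: [0.5485, 0.0768, 0.3892]
tool_rot: [-0.0, 0.975, 0.221, -0.001]
contact_force: [0.2, 0.4, -0.7]
grip_width: 0.042
grasp_force: 3.9
```

>>> step_arm([
  [0, 0.03, 0, 0, 0, 0, -0.12],
  [0, 0.02, 0, 0, 0, 0, -0.12],
  [0, 0.01, -0.01, 0, 0, 0, -0.12],
  [0, 0.006, -0.02, 0, 0, 0, -0.12],
  [0, 0, -0.02, 0, 0, 0, -0.12],
])

```text
clock: 6.6
tcp_pos: [0.5488, 0.1418, 0.3388]
tool_rot: [-0.0, 0.975, 0.221, -0.001]
contact_force: [0.4, -0.4, -1.9]
grip_width: 0.0416
grasp_force: 3.9
```

>>> step_arm([
  [0, 0, -0.015, 0, 0, 0, -0.12],
  [0, 0, 0, 0, 0, 0, -0.12],
  [0, 0, 0, 0, 0, 0, -0.12],
])

```text
clock: 6.9
tcp_pos: [0.5493, 0.1407, 0.3252]
tool_rot: [-0.0, 0.975, 0.221, -0.001]
contact_force: [-0.1, -0.1, -1.1]
grip_width: 0.0419
grasp_force: 3.9
```

Run:
```python
from st import *
p,r=st()
s=eyes.grab_frame("scene")[:,:,::-1].copy();t=eyes.grab_frame("top")[:,:,::-1].copy()
g=p+r[:,2]*(.171+.092)
P=[g]+[g+r[:,0]*.009*i+r[:,1]*d for i in (-1,1) for d in(-.0225,-.0185,.0185,.0225)]
print(P[0],proj("scene",P),proj("top",g))
for n in("scene","top"): print("bush top",n,proj(n,[.549,.1405,.031]))
u=proj("scene",g)[0].astype(int);w=proj("top",g)[0].astype(int);print(u,w)
cv2.imwrite("pics/c5.png",np.hstack([crop(s,u[0]-25,u[1]-30,60,60,8),crop(t,w[0]-20,w[1]-30,40,60,8)]))
```

```text
t 6.9 tcp [0.5493 0.1407 0.3252] z [-0.0011 -0.0002 -1.    ] yaw -64.51353090204789 F [-0.1301 -0.0677 -1.1063] w 0.04188944148159666 g 3.895320091105532 q [ 0.1561  0.0054  1.9123 -0.      1.225   1.2821]
[0.549  0.1407 0.0622] [[389.5498 259.5943]
 [398.6816 257.5774]
 [397.053  257.4545]
 [382.0218 256.3194]
 [380.4004 256.197 ]
 [398.8196 263.0362]
 [397.1736 262.9107]
 [381.9817 261.7526]
 [380.343  261.6277]] [[244.6178 186.6071]]
bush top scene [[388.2595 267.9703]]
bush top top [[246.6022 189.0174]]
[389 259] [244 186]
```

View pics/c5.png

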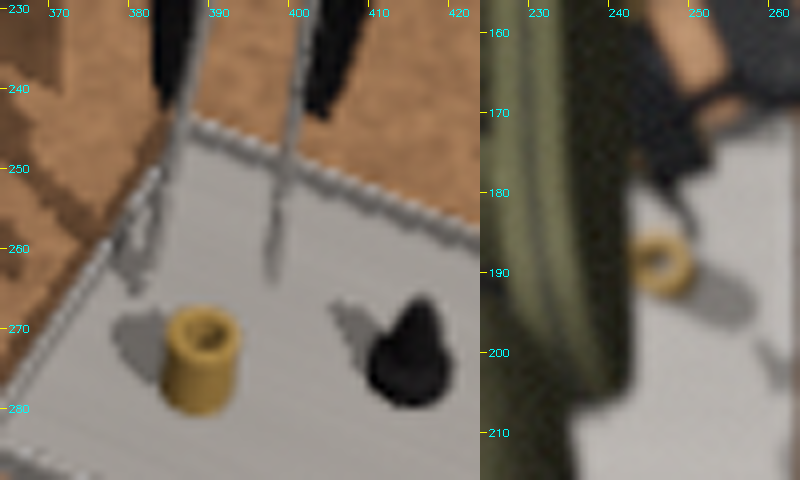

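The bushing's rim is at scene (389.4,270) and top (246.5,189). The tongs' right tip is at scene (398,264), near the predicted position, so the tips straddle the bushing to within about 2 mm. Lower and squeeze.

>>> step_arm([
  [0.001, 0, -0.01, 0, 0, 0, -0.12],
  [0, 0, -0.015, 0, 0, 0, -0.12],
  [0, 0, -0.01, 0, 0, 0, -0.12],
  [0, 0, -0.01, 0, 0, 0, -0.12],
  [0, 0, 0, 0, 0, 0, -0.12],
])

```text
clock: 7.5
tcp_pos: [0.5494, 0.1409, 0.278]
tool_rot: [-0.0, 0.975, 0.221, -0.002]
contact_force: [0.9, -0.4, -1.6]
grip_width: 0.0414
grasp_force: 3.9
```

>>> step_arm([
  [0, 0, -0.006, 0, 0, 0, -0.12],
  [0, 0, -0.003, 0, 0, 0, -0.12],
  [0, 0, 0, 0, 0, 0, -0.12],
  [0, 0, 0, 0, 0, 0, -0.12],
])

```text
clock: 7.9
tcp_pos: [0.5504, 0.141, 0.272]
tool_rot: [0.0, 0.975, 0.221, 0.0]
contact_force: [0.1, -0.6, -1.3]
grip_width: 0.0421
grasp_force: 3.9
```

>>> step_arm([
  [0, 0, 0, 0, 0, 0, -0.14],
  [0, 0, 0, 0, 0, 0, -0.16],
  [0, 0, 0, 0, 0, 0, -0.18],
  [0, 0, 0, 0, 0, 0, -0.2],
  [0, 0, 0, 0, 0, 0, -0.25],
])

```text
clock: 8.4
tcp_pos: [0.5504, 0.141, 0.2719]
tool_rot: [0.0, 0.975, 0.221, 0.0]
contact_force: [-0.0, 0.0, -0.8]
grip_width: 0.0377
grasp_force: 30.0
```

>>> step_arm([
  [0, 0, 0, 0, 0, 0, -0.4],
  [0, 0, 0, 0, 0, 0, -0.7],
  [0, 0, 0, 0, 0, 0, -1],
  [0, 0, 0, 0, 0, 0, -1],
  [0, 0, 0, 0, 0, 0, -1],
])

```text
clock: 8.9
tcp_pos: [0.5504, 0.141, 0.2719]
tool_rot: [0.0, 0.975, 0.221, 0.0]
contact_force: [-0.7, -0.1, -0.7]
grip_width: 0.0373
grasp_force: 30.0
```

>>> step_arm([
  [0, 0, 0.005, 0, 0, 0, -1],
  [0, 0, 0.01, 0, 0, 0, -1],
  [0, 0, 0.015, 0, 0, 0, -1],
  [0, 0, 0.02, 0, 0, 0, -1],
  [0, 0, 0.02, 0, 0, 0, -1],
])

```text
clock: 9.4
tcp_pos: [0.5503, 0.1411, 0.3437]
tool_rot: [-0.0, 0.975, 0.221, 0.0]
contact_force: [0.2, -0.4, -2.0]
grip_width: 0.0376
grasp_force: 30.0
```

>>> step_arm([
  [0, 0, 0.02, 0, 0, 0, -1],
  [0, 0, 0.02, 0, 0, 0, -1],
  [0, 0, 0.02, 0, 0, 0, -1],
  [0, 0, 0.015, 0, 0, 0, -1],
  [0, 0, 0.005, 0, 0, 0, -1],
])

```text
clock: 9.9
tcp_pos: [0.5505, 0.1411, 0.4251]
tool_rot: [0.0, 0.975, 0.221, 0.002]
contact_force: [-0.4, -0.4, -3.0]
grip_width: 0.0375
grasp_force: 30.0
```

>>> step_arm([
  [0, 0, 0, 0, 0, 0, -1],
  [0, 0, 0, 0, 0, 0, -1],
  [0, 0, 0, 0, 0, 0, -1],
  [0, 0, 0, 0, 0, 0, -1],
  [0, 0, 0, 0, 0, 0, -1],
])

```text
clock: 10.4
tcp_pos: [0.5502, 0.141, 0.4209]
tool_rot: [-0.0, 0.975, 0.221, -0.001]
contact_force: [-0.1, -0.2, -2.6]
grip_width: 0.0379
grasp_force: 30.0
```

Run:
```python
from st import *
p,r=st()
s=eyes.grab_frame("scene")[:,:,::-1].copy()
g=p+r[:,2]*(.171+.092)
print(g,proj("scene",[g,g-[0,0,.005]]))
u=proj("scene",g)[0].astype(int)
cv2.imwrite("pics/c6.png",crop(s,u[0]-40,u[1]-40,100,95,6))
```

```text
t 10.4 tcp [0.5502 0.141  0.4209] z [-0.0013 -0.0002 -1.    ] yaw -64.48091481464625 F [-0.1321 -0.2229 -2.5967] w 0.03791011381859715 g 29.998862743377686 q [ 0.1563 -0.0662  1.8172 -0.      1.3919  1.2818]
[0.5499 0.1409 0.1579] [[393.5395 232.2812]
 [393.3176 233.7959]]
```

View pics/c6.png

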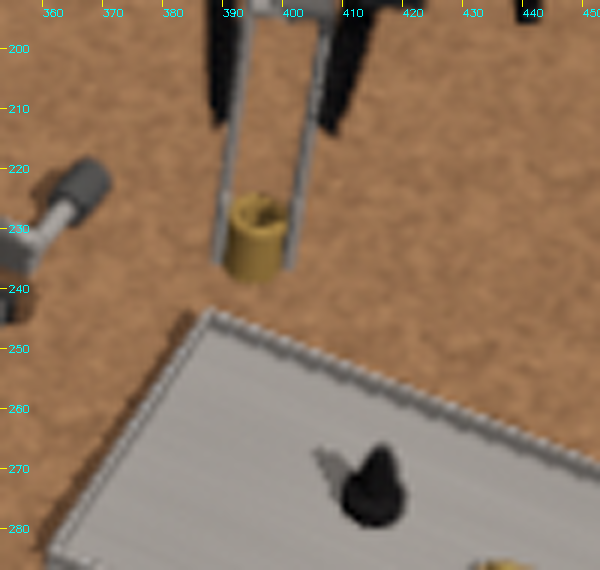

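The bushing hangs upright between the tips at (395,232), its lower end about 15 cm above the desk. The nozzle and gland haven't moved. Force and width are steady.

```bash
python3 -c "
from cell import sign_off
print(sign_off())"
```

```text
the job is handed in; nothing more can be done
None
```

I handed the job in at about 10.5 s: the tongs are held squeezed at 30 N with the bushing hanging steady in their tips about 15 cm above the desk, never touched by the gripper itself, and the other parts were left where they were.

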